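# Tap a door-shaft bearing cup home, square in its housing

### The job

Take the brass drift out of its wooden rack and, with it alone, gently press the flanged bearing cup down into its housing, a little at a time on alternating sides of the flange so that it never cocks badly, until it sits hard on the hidden shims all round and square; the flange will then still stand a little proud, so judge by feel. Then stand the drift back in its rack, and leave the other things on the bench alone.

Things in the scene. Friction and masses are not known exactly. Their poses are not given: they have to be found in the camera images.
- housing: Blue cast bearing housing, a square block 140 x 140 mm and 55 mm high, fixed to the bench, with an upright 86 mm bore in the middle of its top face; dark bolt heads (5 mm high) at the corners, 60 mm out along both x and y. Origin at the centre of the underside, z up; x and y parallel to the sides.
- bore (a point): Centre of the bore's mouth, in the plane of the housing's top face (55 mm above the bench); axes as the housing's. Out of sight in the bore lies a fixed shim pack of unknown height, level: the skirt's foot stops hard on it when the flange's underside is 1 to 6 mm above the face, differently each time. Pressed there, the cup gives no more and the force rises steeply.
- cup: Steel flanged bearing cup, started in the bore: ring flange 110 mm outside, 64 mm inside (middle circle 43.5 mm radius), 6 mm thick, above an 83 mm skirt, 22 mm deep, that runs in the bore. Origin: centre of the flange's underside, z up along its axis. Starts 11 to 14 mm above the face, cocked up to 2.5 degrees. Over 5 degrees scores the bore, over 35 N bruises it; the gripper must not touch it.
- cup_top (a point): Centre of the flange's top face, 6 mm above the cup's origin. Tight fit: the cup stays where it is left, will not turn or shift sideways, and moves only above about 6 N, slowly: pressed at one spot of the middle circle, that spot sinks about 1 mm/s per further newton, the centre half as fast, the opposite side hardly at all (the cup cocks).
- rack: Wooden rack block 90 x 90 mm, 70 mm high, fixed to the bench, with one upright through hole of 22 mm diameter in the middle of its top. Origin at the centre of the underside, z up.
- rack_hole0 (a point): Centre of the mouth of the rack's hole, in its top face, 70 mm above the bench.
- drift: Loose drift punch, 160 to 260 g, 125 mm long: a round brass rod 14 mm thick, 55 mm long, flat-ended; above it a brass guard disc 40 mm wide, 8 mm thick; above that a square orange handle 26 x 26 mm, 62 mm high. Origin: centre of the rod's end, z up to the handle, x and y square to its sides. In the rack the guard rests on the rack's top, the origin 15 mm above the bench.
- drift_grip (a point): Centre of the drift's orange handle, half-way up it, 94 mm from the rod's end and 31 mm above the guard's top; axes as the drift's.
- drift_tip (a point): Centre of the flat end of the brass rod.
- grease: Bystander: grey can, 60 mm wide, 75 mm high, beyond the work.
- spare_race: Bystander: loose steel ring, 72 mm wide, 18 mm high, beyond the work.
- driver: Bystander: screwdriver with a green handle lying on the left side of the bench.
- oil: Bystander: white bottle, 56 mm wide, 150 mm high, on the right side of the bench.

How it is judged:
On the way, in this order (a step that is already met when the one before it is completed fails the run):
1. the drift is lifted clear of the rack, the cup not yet on its shims (z of drift_tip in the frame of rack_hole0 above 0.005 m and z of shim_face in the frame of cup below -0.027 m), for 0.1 s.
2. the cup is pressed fully home and square (z of shim_face in the frame of cup above -0.0255 m and angle between the z axis of cup and the z axis of housing, either way round below 0.025 rad), for 0.2 s.
At the end, for the whole second after the job is handed in: The cup sits on the hidden shims within 1.5 mm (shim_face, the middle of the top shim, is 24 mm below the cup's origin when home), square within 1.4 degrees; the drift is at rest in the rack's hole, upright within 6 degrees, within 12 mm of its axis, guard within 4 mm of the rack's top (all of step 2 and horizontal distance between each of drift, drift_grip and rack_hole0 below 0.012 m and z of drift in the frame of rack below 0.019 m and angle between drift's own z axis and vertical below 0.1 rad and linear speed of drift below 0.01 m/s); the robot touches nothing.
It fails at once if the cup is cocked by more than 5 degrees (angle between the z axis of cup and the z axis of housing, either way round above 0.0873 rad).
It fails at once if the drift presses the cup with more than 35 N (contact force between drift and cup above 35 N).
It fails at once if the bare gripper or arm touches the cup (contact force between any of the fingers, the arm and cup above 1 N).
It fails at once if another thing on the bench is moved by more than 20 mm (distance of any of grease, spare_race, driver, oil from where it was at the start of the episode above 0.02 m).
It also fails if it takes over 72 s, if anything falls off the work surface, if the arm or the gripper's body presses on something with over 40 N, if the wrist force passes 120 N, or if a joint passes its speed limit or range.

### The arm

A 7-joint arm with a two-finger parallel gripper is mounted at the origin on the work surface. World frame = base frame: x ahead of the robot, y to its left, z up, the work surface at z = 0. Lengths are in m, angles in rad, forces in N, time in s.
With the tool pointing down it reaches from about 0.35 to 0.9 m from the base axis. Payload 7.2 kg.
Tool frame: the origin (TCP) lies where the fingers leave the gripper's body, on its centre line; the fingertips stand 80 mm ahead of it and the grasp point (between the pads) lies 61 mm ahead of it (robot.tips_ahead is the distance from the TCP to the fingertips, in m); x points along the fingers, y is the direction in which the jaws open and shut, and the axes are right-handed (so a half turn about x gives the same grasp; the last joint's range is limited). The gripper opens to 88 mm and grips with 3 to 60 N. Pads are 20 mm wide; open, the fingers measure 115 mm over their backs; the gripper's body (75 mm by 178 mm) begins 61 mm behind the grasp point.
Start: joints at [-1.248, 0.411, -0.013, 1.596, 0.006, 1.134, -0.082], TCP at [0.238, 0.578, 0.303] pointing down, gripper open.
Joint ranges: [-2.95, 2.95], [-0.29, 1.99], [-1.47, 1.44], [0.14, 2.54], [-1.03, 4.17], [0.13, 1.85], [-2.86, 2.86]. Speed limits (rad/s): [2.39, 2.39, 3.01, 3.01, 3.14, 3.14, 3.14].

### API

Orientations are given as [roll, pitch, yaw] about the fixed x, y, z axes, in that order (R = Rz(yaw) Ry(pitch) Rx(roll)).
In Python, from bench import readout, cams, robot, find_in, cut_out, landmark_of gives the robot as it stands.
- The arm moves only by the shell command python3 -m jog 'ROWS' [OPENING] [FORCE]. ROWS is JSON, a list that holds one entry, the list of rows, each a list of 6 numbers: the shift along the tool's x, y, z normalised to -1 to 1, where 1 is 25 mm, then the turn, a rotation vector about the tool's x, y, z normalised to -1 to 1, where 1 is 4 degrees. A call has 1 to 5 rows; each row shifts and turns the commanded pose from where the row before left it, along the tool's axes as they then stand; what a row does not reach is not made up. A row lasts 1/8 s, in which the tool goes at most 62.5 mm and 10.7 degrees, less where a joint would pass 70% of its speed; a pose out of reach is approached as far as the arm can. A call with a number of a shift or a turn outside -1 to 1 is refused whole. A call with a gripper value outside its range is refused whole. OPENING is the gripper's target within -1 to 1 (fully open at 1, half-way at 0, shut at -1), set as the call begins (- or left out, the last holds). The fingers move at their own pace and stop on an object; FORCE is the grip in N (left out, the last holds). Time passes only in rows, so rows that do not move let the fingers close. It gives the time, the measured TCP pose, the force and the opening at its end, in the units of the state.
- readout.state(): the state, without advancing time (a new reading comes with each control period).
- cams.camera(name): name is "scene" or "top"; returns the picture (480x640x3 uint8, red, green, blue); there is no depth.
- cams.camera_info(name): a dict with "fov_y" (degrees; the focal length in pixels is half the picture's height over the tangent of half this angle, whatever the lens; pixels are square), "cx", "cy" (the principal point, pixels), "k1" (the pictures are not rectified: a ray, as slopes to the right and down, at radius r is drawn at 1 + k1 r^2 times it, then the intrinsics apply), "world_from_camera" (4x4, takes a point from camera to world coordinates). Camera axes: x right, y down, z forward; pixel columns grow to the right and rows downward; lengths in m; the calibration is good to about 2 mm. A picture is of the moment at which its call begins. camera_info takes no time and is no camera call.
- robot.sign_off(): hands the job in, once; it reports no verdict.
Trained networks look in the newest picture that a camera, given by its name, has taken for a name from the list of things; names that differ only in an ending like _2 or _b are one class to them, and where a whole thing is asked for, a point or a joint stands for the part that bears it (a point fixed in the world has none). Each returns a list of dicts, best first, with "conf" (0 to 1); they miss things now and then, are a little off and sometimes report something else, mostly with a low value. They report only what shows in the picture. A call takes as long as a camera call.
- find_in(camera, name): "pixel" ([column, row] in pixels, amid what is visible of it).
- cut_out(camera, name): "mask" (480x640 bool, what is visible of it) and "pixel" ([column, row] in pixels, amid what is visible of it).
- landmark_of(camera, name): "pixel" ([column, row] in pixels: a listed point, or the origin of a listed thing).
The state is a dict: "clock": time; "q": joint angles; "joint_vel": joint speeds; "effort": joint torques, N m; "tcp_pos": TCP position; "eef_rot": TCP orientation; "ft_force": force on the tool from outside, world axes, zero at the start; "torque": the same for the moment, N m; "opening": finger opening in m.
Only numpy, scipy, OpenCV 4.12 (cv2) and the standard library are available. Lean on these libraries where they do the work, as an engineer would, in place of code of your own. Each camera call takes 0.05 s, during which the arm holds its last target.

## Working session

There is one attempt and no reset: what is moved stays moved. The work goes in short steps, Python scripts to look and compute and a shell command to move; the robot and the scene stay as the last step left them, time stands still between calls to the robot, and variables do not carry over. Pictures are saved under pics/ and viewed, and the job is handed in when it is done.

```bash
ls; mkdir -p pics; python3 - <<'E'
from bench import readout, cams, robot, find_in, cut_out, landmark_of
import cv2
print(readout.state())
for c in("scene","top"):
    im=cams.camera(c); cv2.imwrite(f"pics/{c}0.png",im[:,:,::-1]); print(c,cams.camera_info(c))
    for n in("bore","cup_top","rack_hole0","drift_grip","drift_tip","rack","housing","cup","drift"):
        print(n,[(d["pixel"],round(d["conf"],2)) for d in landmark_of(c,n)][:2])
E
```

```text
pics
{'clock': 0.0, 'q': array([-1.24822144,  0.4119234 , -0.01269272,  1.59706906,  0.00559695,
        1.1342996 , -0.08224096]), 'joint_vel': array([ 5.16424684e-04,  1.46979684e-03, -5.96140145e-05,  8.12319748e-04,
        2.05711026e-04, -1.89320078e-04, -1.55734494e-03]), 'effort': array([ 4.02448268e-04, -5.87974370e+01,  6.41966164e-01, -2.91068923e+01,
       -5.36885834e-02,  1.85060425e-02,  1.58169746e-04]), 'tcp_pos': array([0.23795752, 0.57750464, 0.3017842 ]), 'eef_rot': array([-1.49665617,  1.56913247, -1.88746623]), 'ft_force': array([-0.37437341, -0.45522149, -0.67697366]), 'torque': array([-0.01716313,  0.00644604, -0.06288771]), 'opening': 0.08747265805580558}
scene {'fov_y': 54.93668695673188, 'cx': 314.8270152748959, 'cy': 241.63267029556928, 'k1': -0.05023191842616784, 'world_from_camera': array([[-0.07857638,  0.81694304, -0.57134037,  1.2257996 ],
       [ 0.99684733,  0.07071547, -0.03598231,  0.02834304],
       [ 0.0110071 , -0.57236648, -0.81992405,  1.00177535],
       [ 0.        ,  0.        ,  0.        ,  1.        ]])}
bore [([372.4, 222.8], 0.57)]
[... 379 characters left out ...]
.75383622131892, 'k1': -0.12253810182515469, 'world_from_camera': array([[ 2.51231100e-02, -9.82519089e-01,  1.84458855e-01,
         3.78604880e-01],
       [-9.99531721e-01, -2.14636033e-02,  2.18094463e-02,
        -1.62117813e-04],
       [-1.74690456e-02, -1.84920398e-01, -9.82598229e-01,
         1.37669039e+00],
       [ 0.00000000e+00,  0.00000000e+00,  0.00000000e+00,
         1.00000000e+00]])}
bore [([289.1, 280.9], 0.57)]
cup_top [([291.6, 280.4], 0.6)]
rack_hole0 [([398.3, 264.4], 0.58)]
drift_grip [([398.8, 262.1], 0.66), ([290.6, 281.3], 0.33)]
drift_tip []
rack [([398.1, 269.9], 0.71)]
housing [([291.6, 280.2], 0.8)]
cup [([291.4, 278.1], 0.61)]
drift [([397.9, 270.5], 0.74)]
```

View pics/scene0.png

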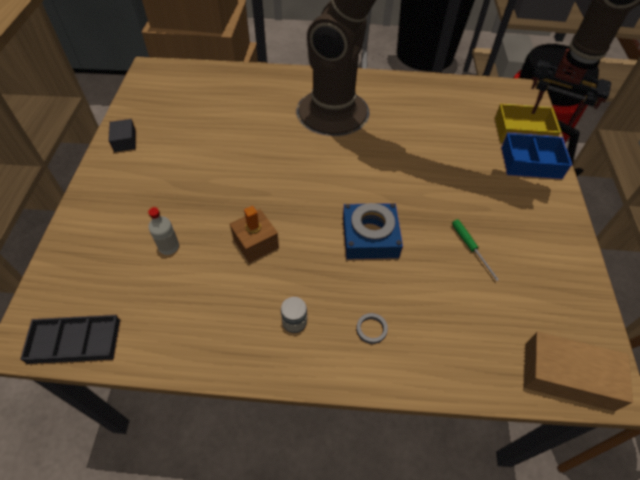

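View pics/top0.png

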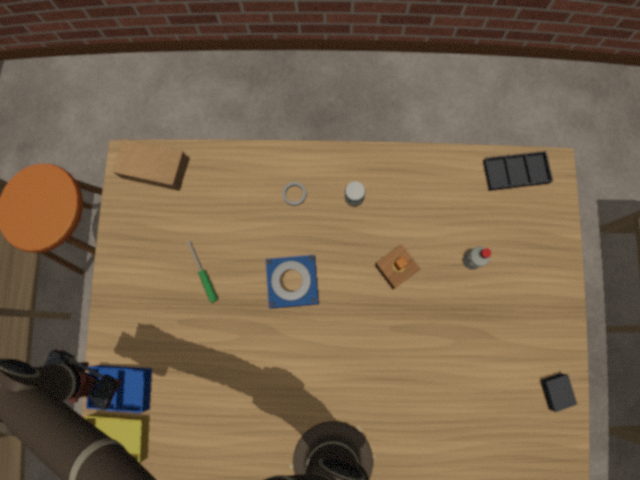

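```bash
cat > h.py <<'E'
import numpy as np, cv2
from scipy.optimize import least_squares
from bench import readout, cams, robot, find_in, cut_out, landmark_of
def ray(c,px):
    i=cams.camera_info(c); f=240/np.tan(np.radians(i["fov_y"])/2)
    d=np.array([(px[0]-i["cx"])/f,(px[1]-i["cy"])/f]); u=d.copy()
    for _ in range(20): u=d/(1+i["k1"]*(u@u))
    W=i["world_from_camera"]; v=W[:3,:3]@np.r_[u,1]; return W[:3,3],v/np.linalg.norm(v)
def proj(c,P):
    i=cams.camera_info(c); f=240/np.tan(np.radians(i["fov_y"])/2); W=i["world_from_camera"]
    p=(np.atleast_2d(P)-W[:3,3])@W[:3,:3]; u=p[:,:2]/p[:,2:]; r=(u**2).sum(1,keepdims=True)
    return u*(1+i["k1"]*r)*f+[i["cx"],i["cy"]]
def tri(a,b):
    A=np.zeros((3,3));B=np.zeros(3);rs=[ray("scene",a),ray("top",b)]
    for o,d in rs: M=np.eye(3)-np.outer(d,d);A+=M;B+=M@o
    X=np.linalg.solve(A,B); return X,[np.linalg.norm(np.cross(X-o,d)) for o,d in rs]
def atz(c,px,z):
    o,d=ray(c,px); return o+d*(z-o[2])/d[2]
def crop(c,im,ctr,half,name,s=6):
    x,y=map(int,ctr); k=im[y-half:y+half,x-half:x+half,::-1]
    cv2.imwrite(name,cv2.resize(k,None,fx=s,fy=s,interpolation=cv2.INTER_CUBIC))
E
python3 - <<'E'
from h import *
pts={"bore":((372.4,222.8),(289.1,280.9)),"cup_top":((375.2,220.6),(291.6,280.4)),"hole":((253.4,226.1),(398.3,264.4)),"grip":((251.2,220.7),(398.8,262.1)),"rack":((258.1,243.7),(398.1,269.9))}
for n,(a,b) in pts.items(): print(n,tri(a,b))
ims={c:cams.camera(c) for c in("scene","top")}
np.savez("im0.npz",**ims)
for n,a,b in(("cup",(373,230),(292,281)),("rack",(255,230),(398,265))):
    k=[]
    for c,ctr in(("scene",a),("top",b)):
        x,y=ctr;k.append(cv2.resize(ims[c][y-38:y+38,x-38:x+38,::-1],None,fx=5.2,fy=5.2,interpolation=cv2.INTER_CUBIC))
    cv2.imwrite(f"pics/crop_{n}.png",np.hstack(k))
E
```

```text
bore (array([0.50218394, 0.13143465, 0.06562186]), [np.float64(0.002356583540625773), np.float64(0.002356583540625735)])
cup_top (array([0.5029532 , 0.130409  , 0.07595537]), [np.float64(0.004557992734918102), np.float64(0.004557992734918092)])
hole (array([ 0.55300868, -0.16831447,  0.0846129 ]), [np.float64(0.0009697531944413551), np.float64(0.0009697531944413012)])
grip (array([ 0.55612225, -0.16849142,  0.11032849]), [np.float64(0.0011964268057838817), np.float64(0.001196426805783806)])
rack (array([ 5.47410789e-01, -1.71889091e-01,  4.20121309e-04]), [np.float64(0.007777626177891219), np.float64(0.007777626177891296)])
```

View pics/crop_cup.png

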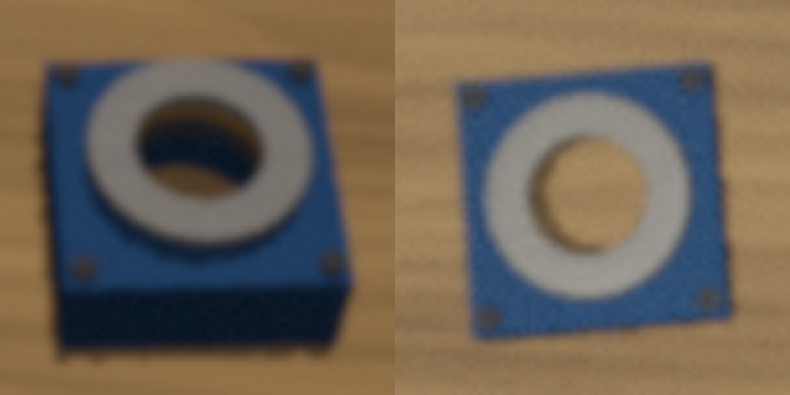

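View pics/crop_rack.png

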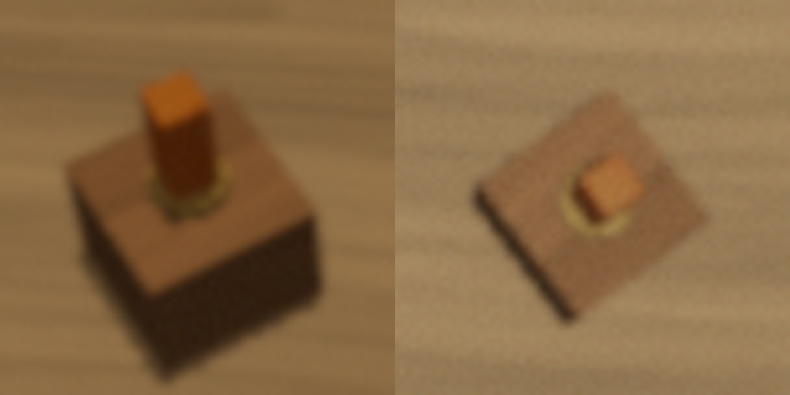

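```bash
cat > m.py <<'E'
from h import *
def cc(L,ctr,right): return [((x-(395.2 if right else 0)+.5)/5.2-.5+ctr[0]-38,(y+.5)/5.2-.5+ctr[1]-38) for x,y in L]
def sq(h,n=0): return np.array([(-h,-h),(h,-h),(h,h),(-h,h)])
def fit(name,h,z,obs,g):
    # obs: {cam:[4 corners]} cyclic match
    def P(p): 
        c,s=np.cos(p[2]),np.sin(p[2]); q=sq(h)@np.array([[c,s],[-s,c]]); return np.c_[q+p[:2],np.full(4,p[3])]
    def res(p):
        r=[]
        for c,o in obs.items():
            d=proj(c,P(p)); o=np.array(o)
            dd=np.linalg.norm(d[:,None]-o[None],axis=2); j=dd.argmin(1); r.append((d-o[j]).ravel())
        return np.r_[np.concatenate(r),(p[3]-z)/0.003]
    best=min((least_squares(res,[*g,y,z]) for y in np.radians(range(-40,50,10))),key=lambda r:r.cost)
    p=best.x; print(name,"xy",p[:2].round(4),"yaw",np.degrees(p[2]).round(1)%90,"z",p[3].round(4),"res",np.abs(best.fun).max().round(2)); return p
a,b=(373,230),(292,281)
fit("housing",.07,.055,{"scene":cc([(46,62),(315,60),(352,288),(60,292)],a,0),"top":cc([(458,83),(712,64),(733,318),(474,338)],b,1)},(.5,.13))
a,b=(255,230),(398,265)
fit("rack",.045,.07,{"scene":cc([(68,165),(225,95),(315,212),(152,295)],a,0),"top":cc([(484,186),(604,93),(709,216),(572,312)],b,1)},(.55,-.17))
fit("drifttop",.013,.14,{"scene":cc([(142,92),(182,72),(211,95),(172,122)],a,0),"top":cc([(582,180),(618,153),(643,188),(605,219)],b,1)},(.55,-.17))
E
python3 m.py
python3 - <<'E'
from h import *
d=np.load("im0.npz")
masks={}
for c,ctr in(("scene",(373,230)),("top",(292,281))):
    im=d[c]; hsv=cv2.cvtColor(im,cv2.COLOR_RGB2HSV)
    x,y=ctr; print(c,hsv[y-38:y+38:6,x-38:x+38:4,1][4:8])
    m=np.zeros((480,640),np.uint8); m[y-38:y+38,x-38:x+38]=((hsv[...,1]<70)&(hsv[...,2]>85))[y-38:y+38,x-38:x+38]
    n,l,st,ce=cv2.connectedComponentsWithStats(m); k=1+st[1:,4].argmax(); m=(l==k).astype(np.uint8)
    cs,_=cv2.findContours(m,cv2.RETR_EXTERNAL,cv2.CHAIN_APPROX_NONE); o=max(cs,key=len)
    print(st[k],cv2.fitEllipse(o))
    hole=1-m; n,l,st,ce=cv2.connectedComponentsWithStats(hole); print([(s.tolist(),c.round(1)) for s,c in zip(st,ce) if 50<s[4]<3000])
    e=cv2.fitEllipse(o)[0]; print(atz(c,e,.073))
E
```

```text
housing xy [0.5024 0.1277] yaw 5.9 z 0.0569 res 0.74
rack xy [ 0.5513 -0.1691] yaw 37.4 z 0.0723 res 1.49
drifttop xy [ 0.5503 -0.1691] yaw 41.0 z 0.1437 res 1.31
scene [[131 132  28 174  81  23  23 100  34  51  30 135  52  21  21 149 117 129
  133]
 [130 128  63 176  80  23  22 134 127 134 163 189  25  26  21  87  52 132
  131]
 [128 132 101 174 175  19  21  26  62 126 131  91  21  23  22 158  62 128
  130]
 [129 132 120 176 180 174  69  21  23  21  23  21  23  11 167 174 149 126
  129]]
[351 203  44  35 853] ((372.6911926269531, 218.69725036621094), (36.13566970825195, 45.08251953125), 102.42353057861328)
[([351, 203, 44, 35, 853], array([372.6, 219.4])), ([361, 211, 25, 19, 382], array([373. , 219.9]))]
[0.49482145 0.12892299 0.073     ]
top [[106 108 104  22 160 136   9  16  21  16  18  17  16  77 153 137 107 105
  105]
 [107 104 114  23 151   9  14  41 107 111 108 100  17  17 116 154 105 105
  105]
 [106 103 108  54 102  18  20 118 107 106 108 108  50  15  20 159 108 107
  107]
 [104 108 110  77 137  17  19 103 106 107 108 104  22  18  67 154 104 108
  105]]
[271 260  40  41 903] ((290.5421447753906, 280.1997985839844), (39.1373405456543, 39.68574523925781), 46.99376678466797)
[([271, 260, 40, 41, 903], array([290.4, 280.3])), ([280, 270, 22, 21, 372], array([290.8, 280. ]))]
[0.50358264 0.12909407 0.073     ]
```

```bash
cat >> h.py <<'E'
from scipy.spatial.transform import Rotation as R
def tool():
    s=readout.state(); return s["tcp_pos"],R.from_euler("xyz",s["eef_rot"]),s
def plan(target,jaw_deg=None):
    p,r,s=tool(); M=r.as_matrix()
    print("clock",round(s["clock"],2),"tcp",p.round(4),"x",M[:,0].round(4),"y",M[:,1].round(3),"F",s["ft_force"].round(2),"open",round(s["opening"],4))
    cands=[None]
    if jaw_deg is not None:
        for k in (0,90,180,270):
            a=np.radians(jaw_deg+k); y=np.array([np.cos(a),np.sin(a),0]); x=np.array([0,0,-1.]); T=R.from_matrix(np.c_[x,y,np.cross(x,y)])
            print(" jaw",jaw_deg+k,"turn units (tool)",((r.inv()*T).as_rotvec(degrees=True)/4).round(2),"-> shift afterwards",(T.inv().apply(np.array(target)-p)/.025).round(3))
    print(" shift now",(r.inv().apply(np.array(target)-p)/.025).round(3), "q",s["q"].round(2))
E
python3 - <<'E'
from h import *
for n,a,b in(("housing",(.0),0),): pass
plan((.5505,-.169,.109+.061+.09),40)
E
python3 - <<'E'
import re
s=open('m.py').read()
s=s.replace('    best=min','    if len(obs)==2:\n        for c in obs: fit(name+" "+c,h,z,{c:obs[c]},g)\n    best=min').replace('/0.003','/0.0001')
exec(s)
E
```

```text
clock 1.1 tcp [0.2381 0.5779 0.3026] x [-0. -0. -1.] y [ 0.381  0.925 -0.   ] F [ 0.34  0.23 -0.31] open 0.0879
 jaw 40 turn units (tool) [6.9 0.  0. ] -> shift afterwards [ 1.706 -9.631 30.917]
 jaw 130 turn units (tool) [-15.6  -0.    0. ] -> shift afterwards [  1.706 -30.917  -9.631]
 jaw 220 turn units (tool) [-38.1  -0.    0. ] -> shift afterwards [  1.706   9.631 -30.917]
 jaw 310 turn units (tool) [29.4  0.   0. ] -> shift afterwards [ 1.706 30.917  9.631]
 shift now [  1.706 -22.861  22.935] q [-1.25  0.41 -0.01  1.6   0.01  1.13 -0.08]
housing scene xy [0.5002 0.1286] yaw 5.7 z 0.055 res 0.36
housing top xy [0.5031 0.1272] yaw 6.1 z 0.055 res 0.33
housing xy [0.5018 0.1279] yaw 5.9 z 0.055 res 0.84
rack scene xy [ 0.5486 -0.1701] yaw 37.2 z 0.07 res 1.01Traceback (most recent call last):
  File "<stdin>", line 4, in <module>
  File "<string>", line 21, in <module>
  File "<string>", line 15, in fit
  File "<string>", line 16, in fit
  File "<string>", line 16, in <genexpr>
    return func(*args, **kwargs)
    result = trf(vector_fun.fun, vector_fun.jac, x0, f0, J0, lb, ub, f
[... 879 characters left out ...]
               ^^^^^^^^^^^^^^^^^^^^^^
                             mf)
                             ^^^
    df = [f_eval - f0 for f_eval in f_evals]
                                    ^^^^^^^
    f = np.atleast_1d(self.fun(x, *self.args, **self.kwargs))
                      ~~~~~~~~^^^^^^^^^^^^^^^^^^^^^^^^^^^^^^
    return np.atleast_1d(self.fun(x))
                         ~~~~~~~~^^^
    return self.f(x, *self.args, **self.kwargs)
           ~~~~~~^^^^^^^^^^^^^^^^^^^^^^^^^^^^^^
  File "<string>", line 11, in res
  File "h.py", line 10, in proj
    i=cams.camera_info(c); f=240/np.tan(np.radians(i["fov_y"])/2); W=i["world_from_camera"]
ValueError: time passes only in moves, steps and waits
```

```bash
python3 -m jog '[[[0,-1,1,1,0,0],[0,-1,1,1,0,0],[0,-1,1,1,0,0],[0,-1,1,1,0,0],[0,-1,1,1,0,0]]]' 1
python3 -m jog '[[[0,-0.5,1,1,0,0],[0,-0.5,1,0.9,0,0],[0,-0.3,1,0,0,0],[0,-0.3,1,0,0,0],[0,-0.3,1,0,0,0]]]'
python3 -c "
from h import *
plan((.5505,-.169,.26),40)"
```

```text
clock: 1.72
tcp_pos: [0.2828, 0.4065, 0.3028]
eef_rot: [1.742, 1.57, 0.999]
ft_force: [0.1, 0.9, -1.2]
opening: 0.0878
clock: 2.35
tcp_pos: [0.3323, 0.2818, 0.3027]
eef_rot: [1.689, 1.57, 0.815]
ft_force: [0.4, 0.9, 0.7]
opening: 0.0881
clock 2.35 tcp [0.3323 0.2818 0.3027] x [ 2.e-04  2.e-04 -1.e+00] y [0.767 0.642 0.   ] F [0.4  0.87 0.74] open 0.0881
 jaw 40 turn units (tool) [-0.02 -0.   -0.  ] -> shift afterwards [ 1.709 -4.905 19.422]
 jaw 130 turn units (tool) [-22.52   0.    -0.  ] -> shift afterwards [  1.709 -19.422  -4.905]
 jaw 220 turn units (tool) [ 4.498e+01 -1.000e-02  0.000e+00] -> shift afterwards [  1.709   4.905 -19.422]
 jaw 310 turn units (tool) [22.48 -0.   -0.  ] -> shift afterwards [ 1.709 19.422  4.905]
 shift now [ 1.707 -4.882 19.428] q [-0.99  0.08  0.19  2.04 -0.02  1.03 -0.1 ]
```

```bash
for i in 1 2 3; do :; done; python3 -m jog '[[[0,-0.25,1,0,0,0],[0,-0.25,1,0,0,0],[0,-0.25,1,0,0,0],[0,-0.25,1,0,0,0],[0,-0.25,1,0,0,0]]]' >/dev/null
python3 -m jog '[[[0,-0.25,1,0,0,0],[0,-0.25,1,0,0,0],[0,-0.25,1,0,0,0],[0,-0.25,1,0,0,0],[0,-0.25,1,0,0,0]]]' > /dev/null
python3 -m jog '[[[0,-0.25,1,0,0,0],[0,-0.25,1,0,0,0],[0,-0.25,1,0,0,0],[0,-0.25,1,0,0,0],[0,-0.25,1,0,0,0]]]'
python3 -c "
from h import *
plan((.5505,-.169,.26),40)"
```

```text
clock: 4.22
tcp_pos: [0.5013, -0.0659, 0.3027]
eef_rot: [0.563, 1.571, -0.311]
ft_force: [-0.6, -0.1, -0.6]
opening: 0.0877
clock 4.22 tcp [ 0.5013 -0.0659  0.3027] x [ 3.e-04 -1.e-04 -1.e+00] y [0.767 0.642 0.   ] F [-0.64 -0.08 -0.59] open 0.0877
 jaw 40 turn units (tool) [-0.01  0.   -0.  ] -> shift afterwards [ 1.707 -1.144  4.425]
 jaw 130 turn units (tool) [-22.51   0.     0.  ] -> shift afterwards [ 1.707 -4.425 -1.144]
 jaw 220 turn units (tool) [ 4.499e+01 -0.000e+00 -1.000e-02] -> shift afterwards [ 1.707  1.144 -4.425]
 jaw 310 turn units (tool) [22.49  0.   -0.  ] -> shift afterwards [1.707 4.425 1.144]
 shift now [ 1.708 -1.139  4.426] q [-0.44  0.22  0.56  1.91 -0.13  1.05  0.88]
```

```bash
python3 -m jog '[[[0.34,-0.23,0.885,0,0,0],[0.34,-0.23,0.885,0,0,0],[0.34,-0.23,0.885,0,0,0],[0.34,-0.23,0.885,0,0,0],[0.34,-0.22,0.885,0,0,0]]]'
python3 -m jog '[[[0,0,0,0,0,0]]]'
python3 - <<'E'
from h import *
plan((.5505,-.169,.17),40)
k=[]
for c,(x,y) in(("scene",(255,215)),("top",(398,265))):
    im=cams.camera(c); k.append(cv2.resize(im[y-45:y+45,x-45:x+45,::-1],None,fx=4.4,fy=4.4,interpolation=cv2.INTER_CUBIC))
cv2.imwrite("pics/app1.png",np.hstack(k))
E
```

```text
clock: 4.85
tcp_pos: [0.5505, -0.1689, 0.2598]
eef_rot: [-0.487, 1.571, -1.361]
ft_force: [0.3, -0.2, 0.6]
opening: 0.0881
clock: 4.97
tcp_pos: [0.55, -0.1696, 0.2595]
eef_rot: [-1.507, 1.569, -2.383]
ft_force: [-0.9, 1.1, 0.4]
opening: 0.0878
clock 4.97 tcp [ 0.55   -0.1696  0.2595] x [-0.0012 -0.0011 -1.    ] y [ 0.768  0.64  -0.002] F [-0.9   1.12  0.42] open 0.0878
 jaw 40 turn units (tool) [-0.05  0.    0.02] -> shift afterwards [ 3.579  0.032 -0.006]
 jaw 130 turn units (tool) [-2.255e+01 -2.000e-02  2.000e-02] -> shift afterwards [3.579 0.006 0.032]
 jaw 220 turn units (tool) [ 4.495e+01  4.000e-02 -0.000e+00] -> shift afterwards [ 3.579 -0.032  0.006]
 jaw 310 turn units (tool) [2.245e+01 2.000e-02 2.000e-02] -> shift afterwards [ 3.579 -0.006 -0.032]
 shift now [ 3.579  0.038 -0.006] q [-0.22  0.4   0.57  1.8  -0.25  1.01  1.15]
```

View pics/app1.png

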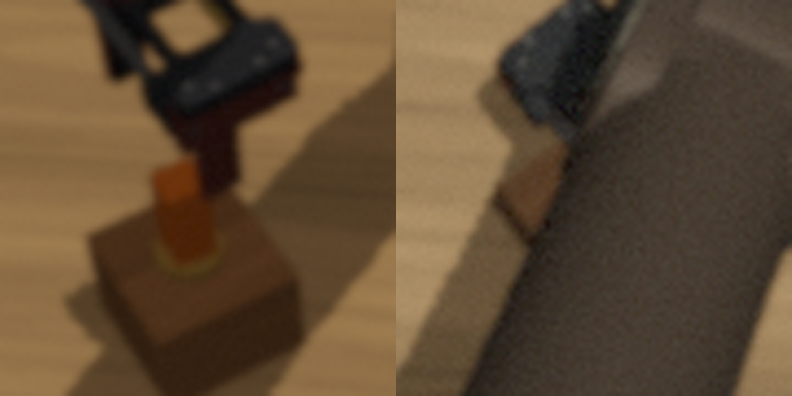

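```bash
python3 - <<'E'
from h import *
p,r,s=tool()
for d in(.044,.0575,-.044,-.0575):
    P=p+r.apply([.08,d,0]); print(d,(proj("scene",P)[0]-[210,170])*4.4)
print((proj("scene",[[.5505,-.169,.14]])-[210,170])*4.4)
E
```

```text
0.044 [217.35841711 186.99165901]
0.0575 [231.13895202 203.9016984 ]
-0.044 [131.5618777   81.66590788]
-0.0575 [118.99155485  66.2277217 ]
[[178.65129965 181.61558961]]
```

```bash
python3 -m jog '[[[0.9,0,0,0,0,0],[0.9,0.03,0,0,0,0.02],[0.9,0,0,0,0,0],[0.88,0,0,0,0,0],[0,0,0,0,0,0]]]'
python3 -m jog '[[[0,0,0,0,0,0],[0,0,0,0,0,0],[0,0,0,0,0,0],[0,0,0,0,0,0],[0,0,0,0,0,0]]]' -1 50
python3 -m jog '[[[0,0,0,0,0,0],[0,0,0,0,0,0]]]'
python3 -c "
from h import *
plan((.5505,-.169,.17),40)"
```

```text
clock: 5.7
tcp_pos: [0.5501, -0.1658, 0.1698]
eef_rot: [3.071, 1.569, 2.199]
ft_force: [0.7, -0.1, 0.7]
opening: 0.0878
clock: 6.32
tcp_pos: [0.5509, -0.1671, 0.1708]
eef_rot: [1.507, 1.569, 0.635]
ft_force: [0.1, -0.5, -0.1]
opening: 0.0413
clock: 6.58
tcp_pos: [0.5507, -0.1674, 0.1706]
eef_rot: [1.54, 1.57, 0.668]
ft_force: [-1.3, -0.6, 1.1]
opening: 0.0259
clock 6.58 tcp [ 0.5507 -0.1674  0.1706] x [ 8.e-04  6.e-04 -1.e+00] y [0.766 0.643 0.001] F [-1.28 -0.59  1.13] open 0.0259
 jaw 40 turn units (tool) [-0.    0.   -0.01] -> shift afterwards [ 0.024 -0.047  0.043]
 jaw 130 turn units (tool) [-2.25e+01  1.00e-02 -1.00e-02] -> shift afterwards [ 0.024 -0.043 -0.047]
 jaw 220 turn units (tool) [ 4.5e+01 -2.0e-02 -0.0e+00] -> shift afterwards [ 0.024  0.047 -0.043]
 jaw 310 turn units (tool) [ 2.25e+01 -1.00e-02 -1.00e-02] -> shift afterwards [0.024 0.043 0.047]
 shift now [ 0.024 -0.047  0.043] q [-0.17  0.51  0.52  1.88 -0.33  0.84  1.21]
```

```bash
python3 -m jog '[[[-0.2,0,0,0,0,0],[-0.8,0,0,0,0,0],[-1,0,0,0,0,0],[-1,0,0,0,0,0],[-0.8,0,0,0,0,0]]]'
python3 -m jog '[[[0,0,0,0,0,0]]]'
python3 - <<'E'
from h import *
# target above -> stay between; centre of cup
for a in (0,): plan((.5018,.1279,.2700))
k=[]
for c,(x,y) in(("scene",(255,200)),("top",(398,265))):
    im=cams.camera(c); k.append(cv2.resize(im[y-45:y+45,x-45:x+45,::-1],None,fx=4.4,fy=4.4,interpolation=cv2.INTER_CUBIC))
cv2.imwrite("pics/lift1.png",np.hstack(k))
E
```

```text
clock: 7.2
tcp_pos: [0.5507, -0.1671, 0.2666]
eef_rot: [1.582, 1.569, 0.709]
ft_force: [0.7, 0.6, -2.1]
opening: 0.0263
clock: 7.32
tcp_pos: [0.5513, -0.1673, 0.2669]
eef_rot: [1.097, 1.567, 0.224]
ft_force: [0.7, -0.4, -3.6]
opening: 0.0261
clock 7.33 tcp [ 0.5513 -0.1673  0.2669] x [ 3.7e-03  9.0e-04 -1.0e+00] y [0.766 0.643 0.003] F [ 0.73 -0.39 -3.61] open 0.0261
 shift now [ -0.12    6.076 -10.318] q [-0.22  0.4   0.58  1.79 -0.25  1.02  1.15]
```

View pics/lift1.png

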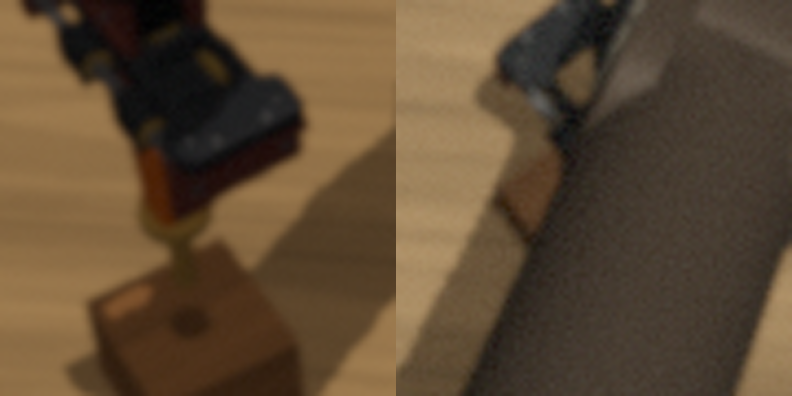

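```bash
python3 -m jog '[[[0,0.61,-0.86,0,0,0],[0,0.61,-0.86,0,0,0],[0,0.61,-0.86,0,0,0],[0,0.61,-0.86,0,0,0],[0,0.61,-0.86,0,0,0]]]'
python3 -m jog '[[[0,0.61,-0.86,0,0,0],[0,0.61,-0.86,0,0,0],[0,0.61,-0.86,0,0,0],[0,0.61,-0.86,0,0,0],[0,0.61,-0.86,0,0,0]]]'
python3 -m jog '[[[0.5,0,0,0,0,0],[0,0,0,0,0,0]]]'
python3 - <<'E'
from h import *
plan((.530,.0947,.24),40)
print(proj("scene",[.5515,-.167,.111]),"hole scene",atz("scene",(253.2,227.7),.07))
p,r,s=tool(); print("tip",p+r.apply([.1555,0,0]),[proj(c,p+r.apply([.1555,0,0])) for c in("scene","top")])
k=[]
for c,(x,y) in(("scene",(373,215)),("top",(292,281))):
    im=cams.camera(c); k.append(cv2.resize(im[y-45:y+45,x-45:x+45,::-1],None,fx=4.4,fy=4.4,interpolation=cv2.INTER_CUBIC))
cv2.imwrite("pics/c1.png",np.hstack(k))
E
```

```text
clock: 8.05
tcp_pos: [0.5394, -0.0348, 0.2644]
eef_rot: [-2.856, 1.57, 2.555]
ft_force: [0.8, -0.2, -3.3]
opening: 0.0263
clock: 8.68
tcp_pos: [0.5286, 0.0964, 0.2646]
eef_rot: [-2.517, 1.57, 2.893]
ft_force: [-0.2, 0.0, -2.9]
opening: 0.0257
clock: 8.93
tcp_pos: [0.5284, 0.0948, 0.2516]
eef_rot: [-1.903, 1.569, -2.775]
ft_force: [-0.1, -0.0, -2.1]
opening: 0.0264
clock 8.93 tcp [0.5284 0.0948 0.2516] x [-2.1e-03 -8.0e-04 -1.0e+00] y [ 0.766  0.643 -0.002] F [-0.14 -0.01 -2.11] open 0.0264
 jaw 40 turn units (tool) [-0.   -0.01  0.03] -> shift afterwards [0.462 0.047 0.043]
 jaw 130 turn units (tool) [-2.25e+01 -3.00e-02  2.00e-02] -> shift afterwards [ 0.462 -0.043  0.047]
 jaw 220 turn units (tool) [4.5e+01 5.0e-02 2.0e-02] -> shift afterwards [ 0.462 -0.047 -0.043]
 jaw 310 turn units (tool) [2.25e+01 2.00e-02 3.00e-02] -> shift afterwards [ 0.462  0.043 -0.047]
 shift now [0.462 0.048 0.043] q [-0.67  0.34  0.5   1.9  -0.19  0.96  0.62]
[[252.57174684 219.10949104]] hole scene [ 0.54731493 -0.17017081  0.07      ]
tip [0.52809034 0.0946374  0.09605348] [array([[359.77285613, 222.63335821]]), array([[302.59481621, 270.78403571]])]
```

View pics/c1.png

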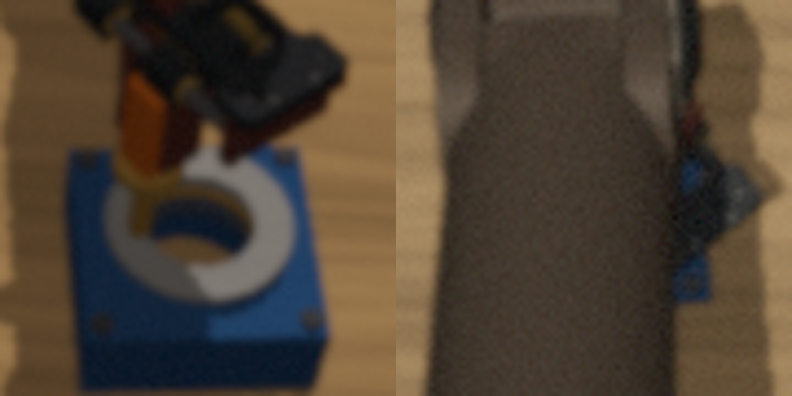

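```bash
python3 -m jog '[[[0.3,0.03,0,0,0,0],[0.2,0,0,0,0,0],[0.1,0,0,0,0,0]]]'
python3 -m jog '[[[0.06,0,0,0,0,0],[0,0,0,0,0,0]]]'
python3 -m jog '[[[0.06,0,0,0,0,0],[0,0,0,0,0,0]]]'

```

```text
clock: 9.4
tcp_pos: [0.5298, 0.0958, 0.2379]
eef_rot: [1.755, 1.57, 0.882]
ft_force: [-0.5, -0.5, -3.0]
opening: 0.0261
clock: 9.65
tcp_pos: [0.53, 0.096, 0.2368]
eef_rot: [1.592, 1.569, 0.72]
ft_force: [-0.2, 0.5, -3.1]
opening: 0.0265
clock: 9.9
tcp_pos: [0.5299, 0.0961, 0.2353]
eef_rot: [1.603, 1.569, 0.73]
ft_force: [-1.1, -0.2, -2.2]
opening: 0.0261
```

```bash
for i in 1; do python3 -m jog '[[[0.06,0,0,0,0,0],[0,0,0,0,0,0]]]'
python3 -m jog '[[[0.06,0,0,0,0,0],[0,0,0,0,0,0]]]'
python3 -m jog '[[[0.04,0,0,0,0,0],[0,0,0,0,0,0]]]'; done

```

```text
clock: 10.15
tcp_pos: [0.5299, 0.0961, 0.2338]
eef_rot: [1.647, 1.57, 0.774]
ft_force: [-0.7, 0.5, -1.6]
opening: 0.0261
clock: 10.4
tcp_pos: [0.5299, 0.096, 0.2322]
eef_rot: [1.611, 1.57, 0.738]
ft_force: [0.2, -0.1, -2.7]
opening: 0.0263
clock: 10.65
tcp_pos: [0.5299, 0.096, 0.2313]
eef_rot: [1.602, 1.57, 0.73]
ft_force: [0.4, 0.3, -2.7]
opening: 0.0265
```

```bash
python3 -m jog '[[[0.04,0,0,0,0,0],[0,0,0,0,0,0]]]'
python3 -m jog '[[[0.04,0,0,0,0,0],[0,0,0,0,0,0]]]'

```

```text
clock: 10.9
tcp_pos: [0.5299, 0.096, 0.2303]
eef_rot: [1.623, 1.569, 0.75]
ft_force: [0.3, -0.2, -3.0]
opening: 0.0262
clock: 11.15
tcp_pos: [0.5301, 0.096, 0.2296]
eef_rot: [1.572, 1.569, 0.699]
ft_force: [-1.1, 0.6, 0.5]
opening: 0.0266
```

```bash
python3 -m jog '[[[0.04,0,0,0,0,0],[0,0,0,0,0,0]]]'

```

```text
clock: 11.4
tcp_pos: [0.5301, 0.096, 0.2287]
eef_rot: [1.536, 1.569, 0.664]
ft_force: [-1.3, -0.3, 3.5]
opening: 0.0259
```

```bash
python3 -m jog '[[[-0.25,0,-0.4,0,0,0],[0,0,-1,0,0,0],[0,0,-1,0,0,0],[0,0,-1,0,0,0],[0.05,0,-0.08,0,0,0]]]'
python3 -m jog '[[[0.04,0,0,0,0,0],[0,0,0,0,0,0]]]'
python3 -c "
from h import *
plan((.5005-.028,.129+.0333,.2297),40)"

```

```text
clock: 12.02
tcp_pos: [0.4726, 0.1647, 0.2333]
eef_rot: [2.234, 1.569, 1.365]
ft_force: [0.8, -0.9, -2.7]
opening: 0.0261
clock: 12.28
tcp_pos: [0.4744, 0.1619, 0.2323]
eef_rot: [1.256, 1.569, 0.383]
ft_force: [0.4, 0.4, -2.6]
opening: 0.0264
clock 12.28 tcp [0.4744 0.1619 0.2323] x [ 1.3e-03  5.0e-04 -1.0e+00] y [0.767 0.642 0.001] F [ 0.36  0.42 -2.61] open 0.0264
 jaw 40 turn units (tool) [-0.02  0.01 -0.02] -> shift afterwards [ 0.105 -0.05  -0.061]
 jaw 130 turn units (tool) [-2.252e+01  2.000e-02 -1.000e-02] -> shift afterwards [ 0.105  0.061 -0.05 ]
 jaw 220 turn units (tool) [ 4.498e+01 -3.000e-02 -1.000e-02] -> shift afterwards [0.105 0.05  0.061]
 jaw 310 turn units (tool) [ 2.248e+01 -1.000e-02 -2.000e-02] -> shift afterwards [ 0.105 -0.061  0.05 ]
 shift now [ 0.105 -0.05  -0.061] q [-0.82  0.29  0.48  2.   -0.17  0.89  0.45]
```

```bash
python3 -m jog '[[[0.04,-0.05,-0.05,0,0,0],[0,0,0,0,0,0]]]'
python3 -m jog '[[[0.04,0,0,0,0,0],[0,0,0,0,0,0]]]'

```

```text
clock: 12.52
tcp_pos: [0.4722, 0.1624, 0.2312]
eef_rot: [1.627, 1.57, 0.754]
ft_force: [-0.1, 0.1, -2.1]
opening: 0.0262
clock: 12.78
tcp_pos: [0.4723, 0.1628, 0.2303]
eef_rot: [1.579, 1.57, 0.707]
ft_force: [-0.1, 0.3, -2.2]
opening: 0.0263
```

```bash
python3 -m jog '[[[0.04,0,0,0,0,0],[0,0,0,0,0,0]]]'

```

```text
clock: 13.02
tcp_pos: [0.4723, 0.1629, 0.2295]
eef_rot: [1.558, 1.569, 0.685]
ft_force: [-0.4, 0.1, -1.2]
opening: 0.0265
```

```bash
python3 -m jog '[[[0.04,0,0,0,0,0],[0,0,0,0,0,0]]]'

```

```text
clock: 13.28
tcp_pos: [0.4724, 0.1629, 0.2287]
eef_rot: [1.611, 1.569, 0.739]
ft_force: [-1.2, -0.1, 2.5]
opening: 0.0265
```

```bash
python3 -m jog '[[[-0.25,0,0.1,0,0,0],[0,-0.87,0.82,0,0,0],[0,-0.87,0.82,0,0,0],[0.05,0,0,0,0,0],[0.04,0,0,0,0,0]]]'
python3 -c "
from h import *
plan((.4672,.1010,.2297),40)"

```

```text
clock: 13.9
tcp_pos: [0.4671, 0.102, 0.2324]
eef_rot: [1.656, 1.569, 0.784]
ft_force: [0.6, 0.5, -1.9]
opening: 0.0263
clock 13.9 tcp [0.4671 0.102  0.2324] x [ 0.0014  0.0014 -1.    ] y [0.766 0.643 0.002] F [ 0.56  0.5  -1.91] open 0.0263
 jaw 40 turn units (tool) [ 0.   -0.   -0.03] -> shift afterwards [ 0.107 -0.022  0.033]
 jaw 130 turn units (tool) [-2.25e+01  2.00e-02 -2.00e-02] -> shift afterwards [ 0.107 -0.033 -0.022]
 jaw 220 turn units (tool) [-4.5e+01  4.0e-02 -0.0e+00] -> shift afterwards [ 0.107  0.022 -0.033]
 jaw 310 turn units (tool) [ 2.25e+01 -2.00e-02 -2.00e-02] -> shift afterwards [0.107 0.033 0.022]
 shift now [ 0.107 -0.022  0.033] q [-0.74  0.26  0.5   2.05 -0.16  0.87  0.55]
```

```bash
python3 -m jog '[[[0.06,0,0,0,0,0],[0,0,0,0,0,0]]]'
python3 -m jog '[[[0.04,0,0,0,0,0],[0,0,0,0,0,0]]]'

```

```text
clock: 14.15
tcp_pos: [0.4669, 0.1022, 0.2306]
eef_rot: [1.685, 1.57, 0.814]
ft_force: [0.5, 0.4, -2.3]
opening: 0.0263
clock: 14.4
tcp_pos: [0.4669, 0.1017, 0.2297]
eef_rot: [1.616, 1.57, 0.744]
ft_force: [-0.6, 0.3, -1.5]
opening: 0.0261
```

```bash
python3 -m jog '[[[0.04,0,0,0,0,0],[0,0,0,0,0,0]]]'

```

```text
clock: 14.65
tcp_pos: [0.467, 0.1016, 0.229]
eef_rot: [1.654, 1.569, 0.781]
ft_force: [-0.8, 0.1, 1.5]
opening: 0.0261
```

```bash
python3 -m jog '[[[0.04,0,0,0,0,0],[0,0,0,0,0,0]]]'

```

```text
clock: 14.9
tcp_pos: [0.467, 0.1016, 0.228]
eef_rot: [1.624, 1.569, 0.751]
ft_force: [-1.1, 0.1, 1.5]
opening: 0.0262
```

```bash
python3 -m jog '[[[0.04,0,0,0,0,0],[0,0,0,0,0,0]]]'

```

```text
clock: 15.15
tcp_pos: [0.467, 0.1016, 0.2269]
eef_rot: [1.624, 1.569, 0.752]
ft_force: [-1.9, -0.6, 2.3]
opening: 0.0263
```

```bash
python3 -m jog '[[[0.04,0,0,0,0,0],[0,0,0,0,0,0]]]'

```

```text
clock: 15.4
tcp_pos: [0.4669, 0.1015, 0.2258]
eef_rot: [1.606, 1.569, 0.733]
ft_force: [-1.5, -0.1, 2.4]
opening: 0.0259
```

```bash
python3 -m jog '[[[0,0,0,0,0,0]]]'
python3 - <<'E'
from h import *
p,r,s=tool();print(p,[proj(c,p+r.apply([.1555,0,0])) for c in("scene","top")])
k=[]
for c,(x,y) in(("scene",(373,215)),):
    im=cams.camera(c); k.append(cv2.resize(im[y-45:y+45,x-45:x+45,::-1],None,fx=6,fy=6,interpolation=cv2.INTER_CUBIC))
cv2.imwrite("pics/b1.png",np.hstack(k))
E
```

```text
clock: 15.52
tcp_pos: [0.4669, 0.1016, 0.2257]
eef_rot: [1.6, 1.569, 0.727]
ft_force: [-1.1, 0.2, 1.1]
opening: 0.0263
[0.46690803 0.10159368 0.22571358] [array([[362.14139595, 210.18143281]]), array([[299.95343692, 293.63746704]])]
```

View pics/b1.png

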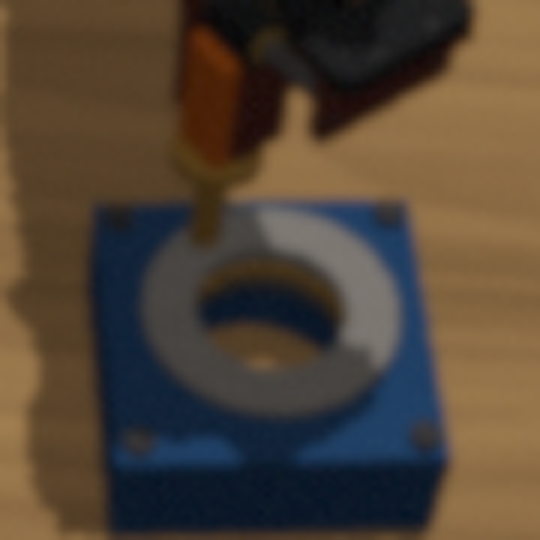

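```bash
python3 -m jog '[[[-0.35,0.3,0,0,0,0],[0,1,0,0,0,0],[0,1,0,0,0,0],[0,1,0,0,0,0],[0.05,0.15,0,0,0,0]]]'
python3 -m jog '[[[0.04,0,0,0,0,0],[0,0,0,0,0,0]]]'
python3 -c "
from h import *
plan((.5338,.1570,.2297),40)"

```

```text
clock: 16.2
tcp_pos: [0.5341, 0.1585, 0.2333]
eef_rot: [1.264, 1.569, 0.393]
ft_force: [-1.0, 0.0, -2.6]
opening: 0.0263
clock: 16.45
tcp_pos: [0.5324, 0.1563, 0.2323]
eef_rot: [1.915, 1.57, 1.042]
ft_force: [0.2, -0.7, -2.5]
opening: 0.0259
clock 16.45 tcp [0.5324 0.1563 0.2323] x [ 3.e-04  5.e-04 -1.e+00] y [0.766 0.642 0.001] F [ 0.2  -0.67 -2.46] open 0.0259
 jaw 40 turn units (tool) [-0.01 -0.   -0.01] -> shift afterwards [0.104 0.062 0.014]
 jaw 130 turn units (tool) [-2.251e+01  0.000e+00 -1.000e-02] -> shift afterwards [ 0.104 -0.014  0.062]
 jaw 220 turn units (tool) [ 4.499e+01 -1.000e-02  0.000e+00] -> shift afterwards [ 0.104 -0.062 -0.014]
 jaw 310 turn units (tool) [ 2.249e+01 -1.000e-02 -0.000e+00] -> shift afterwards [ 0.104  0.014 -0.062]
 shift now [0.104 0.062 0.014] q [-0.74  0.39  0.48  1.87 -0.22  0.93  0.53]
```

```bash
python3 -m jog '[[[0.04,0.05,0,0,0,0],[0,0,0,0,0,0]]]'

```

```text
clock: 16.7
tcp_pos: [0.5338, 0.1577, 0.2315]
eef_rot: [1.649, 1.569, 0.776]
ft_force: [-0.9, -0.2, -2.3]
opening: 0.026
```

```bash
python3 -m jog '[[[0.04,0,0,0,0,0],[0,0,0,0,0,0]]]'

```

```text
clock: 16.95
tcp_pos: [0.5339, 0.1578, 0.2304]
eef_rot: [1.624, 1.569, 0.751]
ft_force: [-0.9, 0.9, -2.1]
opening: 0.0263
```

```bash
python3 -m jog '[[[0.04,0,0,0,0,0],[0,0,0,0,0,0]]]'

```

```text
clock: 17.2
tcp_pos: [0.5339, 0.1578, 0.2293]
eef_rot: [1.6, 1.57, 0.727]
ft_force: [-0.7, 0.0, -2.7]
opening: 0.0259
```

```bash
python3 -m jog '[[[0.04,0,0,0,0,0],[0,0,0,0,0,0]]]'

```

```text
clock: 17.45
tcp_pos: [0.5339, 0.1578, 0.2283]
eef_rot: [1.621, 1.57, 0.749]
ft_force: [0.4, 0.8, -2.9]
opening: 0.026
```

```bash
python3 -m jog '[[[0.04,0,0,0,0,0],[0,0,0,0,0,0]]]'

```

```text
clock: 17.7
tcp_pos: [0.5339, 0.1578, 0.2273]
eef_rot: [1.638, 1.57, 0.765]
ft_force: [-0.2, -0.5, -2.5]
opening: 0.0259
```

```bash
python3 -m jog '[[[0.04,0,0,0,0,0],[0,0,0,0,0,0]]]'

```

```text
clock: 17.95
tcp_pos: [0.5339, 0.1578, 0.2263]
eef_rot: [1.621, 1.569, 0.748]
ft_force: [-1.3, -0.0, -3.0]
opening: 0.0261
```

```bash
python3 -m jog '[[[0.04,0,0,0,0,0],[0,0,0,0,0,0]]]'

```

```text
clock: 18.2
tcp_pos: [0.534, 0.1578, 0.2256]
eef_rot: [1.569, 1.569, 0.697]
ft_force: [-1.4, -0.4, 0.3]
opening: 0.0261
```

```bash
python3 -m jog '[[[0.04,0,0,0,0,0],[0,0,0,0,0,0]]]'

```

```text
clock: 18.45
tcp_pos: [0.5341, 0.1578, 0.2248]
eef_rot: [1.57, 1.569, 0.697]
ft_force: [-1.2, -0.5, 2.8]
opening: 0.0261
```

```bash
python3 -m jog '[[[0.04,0,0,0,0,0],[0,0,0,0,0,0]]]'

```

```text
clock: 18.7
tcp_pos: [0.5341, 0.1578, 0.2237]
eef_rot: [1.554, 1.569, 0.681]
ft_force: [-1.6, -0.4, 3.5]
opening: 0.0262
```

```bash
python3 -m jog '[[[0.04,0,0,0,0,0],[0,0,0,0,0,0]]]'

```

```text
clock: 18.95
tcp_pos: [0.5341, 0.1578, 0.2226]
eef_rot: [1.499, 1.569, 0.626]
ft_force: [-1.3, -0.5, 3.3]
opening: 0.0262
```

```bash
python3 -m jog '[[[0.04,0,0,0,0,0],[0,0,0,0,0,0]]]'

```

```text
clock: 19.2
tcp_pos: [0.5342, 0.1578, 0.2216]
eef_rot: [1.476, 1.569, 0.604]
ft_force: [-0.4, -0.7, 3.6]
opening: 0.0259
```

```bash
python3 - <<'E'
from h import *
p,r,s=tool();print(p,s["ft_force"],proj("scene",p+r.apply([.1555,0,0])),proj("scene",p+r.apply([.1555-.063,0,0])))
k=[]
for c,(x,y) in(("scene",(373,205)),):
    im=cams.camera(c); k.append(cv2.resize(im[y-45:y+45,x-45:x+45,::-1],None,fx=6,fy=6,interpolation=cv2.INTER_CUBIC))
cv2.imwrite("pics/a1.png",np.hstack(k))
E
```

```text
[0.53415596 0.15782308 0.22160018] [-0.38409016 -0.70907139  3.6465724 ] [[383.85440982 233.62138281]] [[387.32106501 218.18110461]]
```

View pics/a1.png

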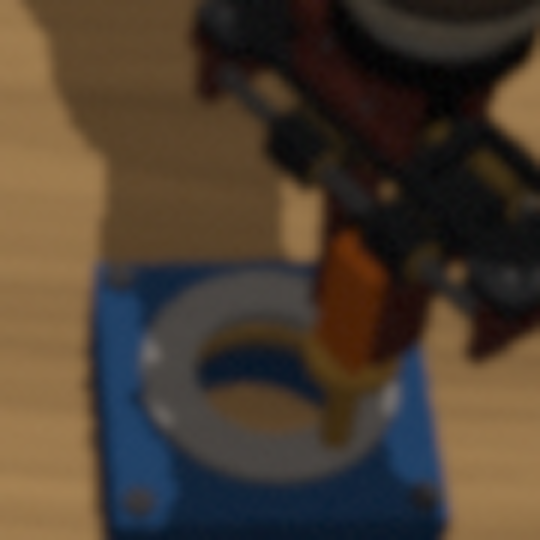

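```bash
python3 -m jog '[[[-0.3,-0.3,0,0,0,0],[0,-1,0,0,0,0],[0,-1,0,0,0,0],[0,-1,0,0,0,0],[0.05,-0.18,0,0,0,0]]]'
python3 -m jog '[[[0.04,0,0,0,0,0],[0.04,0,0,0,0,0],[0.03,0,0,0,0,0]]]'
python3 -m jog '[[[0.04,0,0,0,0,0],[0.03,0,0,0,0,0],[0.03,0,0,0,0,0]]]'

```

```text
clock: 19.88
tcp_pos: [0.4659, 0.1007, 0.2275]
eef_rot: [2.357, 1.57, 1.483]
ft_force: [-0.1, 0.5, -2.1]
opening: 0.0263
clock: 20.25
tcp_pos: [0.4677, 0.1023, 0.2246]
eef_rot: [1.376, 1.569, 0.504]
ft_force: [0.3, 0.4, -2.9]
opening: 0.0262
clock: 20.62
tcp_pos: [0.4676, 0.1019, 0.2227]
eef_rot: [1.583, 1.569, 0.711]
ft_force: [-2.4, 0.1, 6.7]
opening: 0.0262
```

```bash
python3 -m jog '[[[0.04,0,0,0,0,0],[0.03,0,0,0,0,0],[0.03,0,0,0,0,0]]]'

```

```text
clock: 21.0
tcp_pos: [0.4675, 0.1019, 0.2204]
eef_rot: [1.649, 1.569, 0.777]
ft_force: [-1.5, -1.1, 6.3]
opening: 0.026
```

```bash
python3 -m jog '[[[-0.3,0,0.1,0,0,0],[0,0.87,0.84,0,0,0],[0,0.87,0.84,0,0,0],[0.04,0,0,0,0,0],[0.05,0,0,0,0,0]]]'
python3 -c "
from h import *
plan((.5285,.0957,.2297))"
python3 -m jog '[[[0.04,0,0,0,0,0],[0.04,0,0,0,0,0],[0.03,0,0,0,0,0]]]'

```

```text
clock: 21.62
tcp_pos: [0.5286, 0.0955, 0.2247]
eef_rot: [2.741, 1.57, 1.868]
ft_force: [-0.3, -1.3, -1.4]
opening: 0.0265
clock 21.62 tcp [0.5286 0.0955 0.2247] x [-2.e-04  5.e-04 -1.e+00] y [0.766 0.643 0.   ] F [-0.27 -1.26 -1.4 ] open 0.0265
 shift now [-0.198  0.003 -0.007] q [-0.66  0.37  0.5   1.92 -0.22  0.9   0.65]
clock: 22.0
tcp_pos: [0.529, 0.0959, 0.2224]
eef_rot: [1.684, 1.569, 0.812]
ft_force: [-0.9, 0.4, -2.5]
opening: 0.0258
```

```bash
python3 -m jog '[[[0.04,0,0,0,0,0],[0.03,0,0,0,0,0],[0.03,0,0,0,0,0]]]'

```

```text
clock: 22.38
tcp_pos: [0.5293, 0.0958, 0.2202]
eef_rot: [1.6, 1.569, 0.728]
ft_force: [-1.4, -0.5, 3.9]
opening: 0.0262
```

```bash
python3 -m jog '[[[0.03,0,0,0,0,0],[0,0,0,0,0,0]]]'

```

```text
clock: 22.62
tcp_pos: [0.5293, 0.0957, 0.2194]
eef_rot: [1.605, 1.569, 0.733]
ft_force: [-2.0, -0.4, 3.1]
opening: 0.0258
```

```bash
python3 -m jog '[[[0.03,0,0,0,0,0],[0,0,0,0,0,0]]]'

```

```text
clock: 22.88
tcp_pos: [0.5293, 0.0957, 0.2186]
eef_rot: [1.556, 1.569, 0.684]
ft_force: [-1.6, -0.8, 3.7]
opening: 0.0263
```

```bash
python3 -m jog '[[[-0.3,0,-0.4,0,0,0],[0,0,-1,0,0,0],[0,0,-1,0,0,0],[0,-0.02,-1,0,0,0],[0.06,0,-0.1,0,0,0]]]'
python3 -m jog '[[[0.04,0,0,0,0,0],[0.02,0,0,0,0,0],[0,0,0,0,0,0]]]'

```

```text
clock: 23.5
tcp_pos: [0.4712, 0.1644, 0.2243]
eef_rot: [2.217, 1.569, 1.348]
ft_force: [0.9, 0.1, -1.6]
opening: 0.026
clock: 23.88
tcp_pos: [0.473, 0.1618, 0.2228]
eef_rot: [1.36, 1.569, 0.486]
ft_force: [-0.7, 0.1, -2.7]
opening: 0.0264
```

```bash
python3 -m jog '[[[0.03,0,0,0,0,0],[0.02,0,0,0,0,0]]]'

```

```text
clock: 24.12
tcp_pos: [0.4727, 0.1623, 0.2215]
eef_rot: [1.556, 1.569, 0.683]
ft_force: [-0.3, 0.4, -2.9]
opening: 0.0261
```

```bash
python3 -m jog '[[[0.03,0,0,0,0,0],[0.02,0,0,0,0,0]]]'

```

```text
clock: 24.38
tcp_pos: [0.4726, 0.1625, 0.2203]
eef_rot: [1.592, 1.569, 0.72]
ft_force: [-0.2, 0.1, -2.5]
opening: 0.0262
```

```bash
python3 -m jog '[[[0.03,0,0,0,0,0],[0.02,0,0,0,0,0]]]'

```

```text
clock: 24.62
tcp_pos: [0.4727, 0.1625, 0.2193]
eef_rot: [1.609, 1.569, 0.737]
ft_force: [-0.9, 0.8, 2.3]
opening: 0.0262
```

```bash
python3 -m jog '[[[0.03,0,0,0,0,0],[0.02,0,0,0,0,0]]]'

```

```text
clock: 24.88
tcp_pos: [0.4728, 0.1625, 0.2185]
eef_rot: [1.747, 1.569, 0.875]
ft_force: [-2.3, -1.6, 10.0]
opening: 0.0263
```

```bash
python3 -m jog '[[[0.03,0,0,0,0,0],[0,0,0,0,0,0]]]'

```

```text
clock: 25.12
tcp_pos: [0.4728, 0.1625, 0.2183]
eef_rot: [1.837, 1.569, 0.964]
ft_force: [-4.3, -1.4, 13.7]
opening: 0.026
```

```bash
python3 -m jog '[[[0.03,0,0,0,0,0],[0,0,0,0,0,0]]]'

```

```text
clock: 25.38
tcp_pos: [0.473, 0.1627, 0.2181]
eef_rot: [1.824, 1.568, 0.952]
ft_force: [-5.3, -1.7, 18.5]
opening: 0.0257
```

```bash
python3 -m jog '[[[-0.3,0,0.1,0,0,0],[0,0.87,0.84,0,0,0],[0,0.87,0.84,0,0,0],[0.04,0,0,0,0,0],[0.05,0,0,0,0,0]]]'
python3 -c "
from h import *
plan((.5338,.1570,.2297))"
python3 -m jog '[[[0.03,0,0,0,0,0],[0.02,0,0,0,0,0]]]'

```

```text
clock: 26.0
tcp_pos: [0.5338, 0.1562, 0.2211]
eef_rot: [2.941, 1.57, 2.068]
ft_force: [0.2, -0.2, -2.2]
opening: 0.0258
clock 26.0 tcp [0.5338 0.1562 0.2211] x [-2.e-04  4.e-04 -1.e+00] y [0.766 0.643 0.   ] F [ 0.19 -0.25 -2.23] open 0.0258
 shift now [-0.343  0.02  -0.027] q [-0.74  0.41  0.48  1.88 -0.23  0.91  0.55]
clock: 26.25
tcp_pos: [0.534, 0.1566, 0.2205]
eef_rot: [1.85, 1.569, 0.978]
ft_force: [-0.4, 0.2, -2.9]
opening: 0.0257
```

```bash
python3 -m jog '[[[0.03,0,0,0,0,0],[0.02,0,0,0,0,0]]]'

```

```text
clock: 26.5
tcp_pos: [0.5344, 0.1564, 0.2192]
eef_rot: [1.627, 1.569, 0.755]
ft_force: [0.3, -0.2, -2.5]
opening: 0.0258
```

```bash
python3 -m jog '[[[0.03,0,0,0,0,0],[0.02,0,0,0,0,0]]]'

```

```text
clock: 26.75
tcp_pos: [0.5346, 0.1564, 0.2184]
eef_rot: [1.701, 1.569, 0.828]
ft_force: [-3.0, 0.3, 7.4]
opening: 0.026
```

```bash
python3 -m jog '[[[0.03,0,0,0,0,0],[0.0,0,0,0,0,0]]]'

```

```text
clock: 27.0
tcp_pos: [0.5347, 0.1563, 0.2183]
eef_rot: [1.765, 1.569, 0.892]
ft_force: [-3.0, -0.7, 10.6]
opening: 0.026
```

```bash
python3 -m jog '[[[0.03,0,0,0,0,0],[0.0,0,0,0,0,0]]]'

```

```text
clock: 27.25
tcp_pos: [0.5348, 0.1563, 0.2181]
eef_rot: [1.789, 1.568, 0.916]
ft_force: [-4.9, -0.2, 14.7]
opening: 0.0256
```

```bash
python3 -m jog '[[[-0.3,-0.3,0,0,0,0],[0,-1,0.02,0,0,0],[0,-1,0,0,0,0],[0,-1,0,0,0,0],[0.05,-0.18,0,0,0,0]]]'
python3 -m jog '[[[0.04,0,0,0,0,0],[0.04,0,0,0,0,0],[0.02,0,0,0,0,0]]]'

```

```text
clock: 27.88
tcp_pos: [0.4671, 0.0989, 0.2226]
eef_rot: [2.033, 1.57, 1.159]
ft_force: [0.6, 1.2, -2.1]
opening: 0.0258
clock: 28.25
tcp_pos: [0.4686, 0.1004, 0.2199]
eef_rot: [1.34, 1.57, 0.468]
ft_force: [-0.3, -0.2, -2.9]
opening: 0.0258
```

```bash
python3 -m jog '[[[0.03,0,0,0,0,0],[0.02,0,0,0,0,0]]]'

```

```text
clock: 28.5
tcp_pos: [0.4684, 0.1002, 0.2189]
eef_rot: [1.569, 1.569, 0.696]
ft_force: [-1.1, 0.7, 3.5]
opening: 0.0259
```

```bash
python3 -m jog '[[[0.03,0,0,0,0,0],[0.02,0,0,0,0,0]]]'

```

```text
clock: 28.75
tcp_pos: [0.4684, 0.1, 0.2184]
eef_rot: [1.735, 1.569, 0.863]
ft_force: [-4.9, -1.2, 13.5]
opening: 0.0257
```

```bash
python3 -m jog '[[[0.03,0,0,0,0,0],[0.0,0,0,0,0,0]]]'

```

```text
clock: 29.0
tcp_pos: [0.4685, 0.1, 0.2181]
eef_rot: [1.832, 1.568, 0.959]
ft_force: [-5.0, -1.5, 16.9]
opening: 0.026
```

```bash
python3 -m jog '[[[0.03,0,0,0,0,0],[0.0,0,0,0,0,0]]]'

```

```text
clock: 29.25
tcp_pos: [0.4685, 0.0999, 0.2179]
eef_rot: [1.898, 1.568, 1.025]
ft_force: [-7.7, -2.0, 23.2]
opening: 0.0255
```

B seated. Now C.

```bash
python3 -m jog '[[[-0.3,0,0.1,0,0,0],[0,0.87,0.82,0,0,0],[0,0.87,0.82,0,0,0],[0.04,0,0,0,0,0],[0.05,0,0,0,0,0]]]'
python3 -m jog '[[[0.03,0,0,0,0,0],[0.02,0,0,0,0,0]]]'
python3 -m jog '[[[0.03,0,0,0,0,0],[0.0,0,0,0,0,0]]]'

```

```text
clock: 29.88
tcp_pos: [0.5287, 0.0944, 0.2208]
eef_rot: [-3.066, 1.57, 2.344]
ft_force: [0.6, -0.1, -2.6]
opening: 0.0259
clock: 30.12
tcp_pos: [0.529, 0.0949, 0.2201]
eef_rot: [1.862, 1.569, 0.99]
ft_force: [-0.1, 0.2, -2.6]
opening: 0.0259
clock: 30.38
tcp_pos: [0.5294, 0.0947, 0.2194]
eef_rot: [1.629, 1.569, 0.756]
ft_force: [0.3, -0.2, -2.5]
opening: 0.0258
```

```bash
python3 -m jog '[[[0.03,0,0,0,0,0],[0.02,0,0,0,0,0]]]'

```

```text
clock: 30.62
tcp_pos: [0.5296, 0.0947, 0.2185]
eef_rot: [1.622, 1.569, 0.749]
ft_force: [-3.1, 0.2, 4.8]
opening: 0.0258
```

```bash
python3 -m jog '[[[0.03,0,0,0,0,0],[0.0,0,0,0,0,0]]]'

```

```text
clock: 30.88
tcp_pos: [0.5297, 0.0946, 0.2183]
eef_rot: [1.7, 1.569, 0.827]
ft_force: [-3.6, -0.3, 8.6]
opening: 0.0259
```

```bash
python3 -m jog '[[[0.03,0,0,0,0,0],[0.0,0,0,0,0,0]]]'

```

```text
clock: 31.12
tcp_pos: [0.5298, 0.0946, 0.2181]
eef_rot: [1.72, 1.568, 0.847]
ft_force: [-4.4, -0.9, 14.6]
opening: 0.0258
```

```bash
python3 -m jog '[[[-0.3,0,-0.4,0,0,0],[0,0,-1,0,0,0],[0,0,-1,0,0,0],[0,0.02,-1,0,0,0],[0.06,0,-0.1,0,0,0]]]'
python3 -m jog '[[[0.06,0,0,0,0,0],[0.06,0,0,0,0,0],[0,0,0,0,0,0]]]'
python3 -m jog '[[[0.03,0,0,0,0,0],[0.02,0,0,0,0,0]]]'

```

```text
clock: 31.75
tcp_pos: [0.4724, 0.1639, 0.2225]
eef_rot: [2.179, 1.569, 1.31]
ft_force: [0.1, 0.4, -2.9]
opening: 0.026
clock: 32.12
tcp_pos: [0.474, 0.1613, 0.2194]
eef_rot: [1.314, 1.57, 0.44]
ft_force: [0.1, -0.2, -1.8]
opening: 0.026
clock: 32.38
tcp_pos: [0.4739, 0.1616, 0.2187]
eef_rot: [1.455, 1.569, 0.582]
ft_force: [-1.3, -1.0, 5.4]
opening: 0.0258
```

```bash
python3 -m jog '[[[0.03,0,0,0,0,0],[0.02,0,0,0,0,0]]]'

```

```text
clock: 32.62
tcp_pos: [0.474, 0.1617, 0.2183]
eef_rot: [1.658, 1.569, 0.785]
ft_force: [-4.5, -2.8, 16.9]
opening: 0.0261
```

```bash
python3 -m jog '[[[0.03,0,0,0,0,0],[0.0,0,0,0,0,0]]]'

```

```text
clock: 32.88
tcp_pos: [0.474, 0.1616, 0.2181]
eef_rot: [1.784, 1.568, 0.911]
ft_force: [-6.3, -4.0, 19.8]
opening: 0.0256
```

```bash
python3 -m jog '[[[-0.5,0,0,0,0,0],[-0.8,0,0,0,0,0],[-0.7,0,0,0,0,0],[0,0,0,0,0,0]]]'
python3 -c "
from h import *
plan((.5507,-.1673,.2669),40)"

```

```text
clock: 33.38
tcp_pos: [0.4742, 0.1623, 0.2675]
eef_rot: [1.492, 1.567, 0.62]
ft_force: [1.0, 0.3, -2.6]
opening: 0.0258
clock 33.38 tcp [0.4742 0.1623 0.2675] x [ 0.0033  0.0024 -1.    ] y [0.766 0.643 0.004] F [ 0.96  0.35 -2.65] open 0.0258
 jaw 40 turn units (tool) [ 0.    0.   -0.06] -> shift afterwards [ 0.022 -6.129 12.065]
 jaw 130 turn units (tool) [-22.5    0.05  -0.04] -> shift afterwards [  0.022 -12.065  -6.129]
 jaw 220 turn units (tool) [-4.5e+01  9.0e-02  1.0e-02] -> shift afterwards [  0.022   6.129 -12.065]
 jaw 310 turn units (tool) [22.5  -0.04 -0.05] -> shift afterwards [ 0.022 12.065  6.129]
 shift now [ 1.0000e-03 -6.1320e+00  1.2063e+01] q [-0.85  0.25  0.51  1.96 -0.15  0.96  0.43]
```

```bash
python3 -m jog '[[[0,-0.44,0.87,0,0,0],[0,-0.44,0.86,0,0,0],[0,-0.44,0.86,0,0,0],[0,-0.44,0.86,0,0,0],[0,-0.44,0.86,0,0,0]]]'
python3 -m jog '[[[0,-0.44,0.87,0,0,0],[0,-0.44,0.86,0,0,0],[0,-0.44,0.86,0,0,0],[0,-0.44,0.86,0,0,0],[0,-0.44,0.86,0,0,0]]]'
python3 -m jog '[[[0,-0.44,0.86,0,0,0],[0,-0.44,0.86,0,0,0],[0,-0.44,0.86,0,0,0],[0,-0.42,0.86,0,0,0],[0,0,0,0,0,0]]]'
python3 -m jog '[[[0,0,0,0,0,0]]]'
python3 - <<'E'
from h import *
plan((.5507,-.1673,.2266),40)
k=[]
for c,(x,y) in(("scene",(255,200)),):
    im=cams.camera(c); k.append(cv2.resize(im[y-45:y+45,x-45:x+45,::-1],None,fx=6,fy=6,interpolation=cv2.INTER_CUBIC))
cv2.imwrite("pics/ret1.png",np.hstack(k))
p,r,s=tool();print((proj("scene",p+r.apply([.1555,0,0]))-[210,155])*6,(proj("scene",[.5507,-.1673,.07])-[210,155])*6)
E
```

```text
clock: 34.0
tcp_pos: [0.5005, 0.0434, 0.2654]
eef_rot: [2.369, 1.57, 1.497]
ft_force: [0.2, -0.0, -3.1]
opening: 0.0257
clock: 34.62
tcp_pos: [0.5277, -0.0744, 0.2652]
eef_rot: [2.562, 1.57, 1.69]
ft_force: [0.7, 0.2, -2.0]
opening: 0.026
clock: 35.25
tcp_pos: [0.5495, -0.1695, 0.2652]
eef_rot: [-0.909, 1.571, -1.785]
ft_force: [-0.5, 0.4, -1.9]
opening: 0.0258
clock: 35.38
tcp_pos: [0.5496, -0.1668, 0.2653]
eef_rot: [2.568, 1.569, 1.696]
ft_force: [0.8, 0.8, -2.3]
opening: 0.0261
clock 35.38 tcp [ 0.5496 -0.1668  0.2653] x [-2.0e-04  1.6e-03 -1.0e+00] y [0.766 0.643 0.001] F [ 0.8   0.84 -2.3 ] open 0.0261
 jaw 40 turn units (tool) [ 0.01 -0.02 -0.01] -> shift afterwards [1.549 0.021 0.045]
 jaw 130 turn units (tool) [-2.249e+01 -1.000e-02 -3.000e-02] -> shift afterwards [ 1.549 -0.045  0.021]
 jaw 220 turn units (tool) [-4.499e+01  2.000e-02 -3.000e-02] -> shift afterwards [ 1.549 -0.021 -0.045]
 jaw 310 turn units (tool) [ 2.251e+01 -3.000e-02  1.000e-02] -> shift afterwards [ 1.549  0.045 -0.021]
 shift now [1.549 0.02  0.047] q [-0.26  0.4   0.62  1.8  -0.27  1.03  1.17]
[[258.14065402 382.70480362]] [[264.74636783 443.15169378]]
```

View pics/ret1.png

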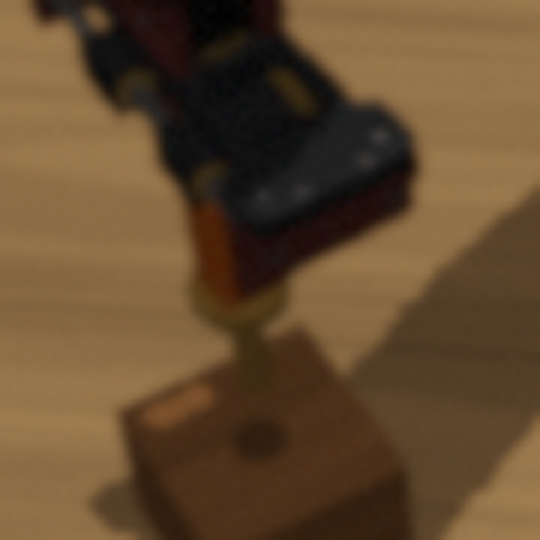

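```bash
python3 -m jog '[[[0.5,0,0.02,0,0,0],[0.7,0,0,0,0,0],[0.2,0,0,0,0,0],[0,0,0,0,0,0]]]'
python3 -m jog '[[[0.1,0,0,0,0,0],[0.1,0,0,0,0,0],[0.1,0,0,0,0,0],[0,0,0,0,0,0]]]'

```

```text
clock: 35.92
tcp_pos: [0.5499, -0.1679, 0.2304]
eef_rot: [2.781, 1.57, 1.908]
ft_force: [0.5, 0.3, -2.0]
opening: 0.0256
clock: 36.42
tcp_pos: [0.5501, -0.168, 0.2235]
eef_rot: [1.74, 1.569, 0.867]
ft_force: [-0.1, 0.2, -2.3]
opening: 0.0258
```

```bash
python3 -m jog '[[[0.15,0,0,0,0,0],[0.15,0,0,0,0,0],[0,0,0,0,0,0]]]'

```

```text
clock: 36.8
tcp_pos: [0.55, -0.1679, 0.2157]
eef_rot: [2.085, 1.57, 1.212]
ft_force: [-0.4, -0.4, -2.4]
opening: 0.0259
```

```bash
python3 -m jog '[[[0.4,0,0,0,0,0],[0.5,0,0,0,0,0],[0.4,0,0,0,0,0],[0,0,0,0,0,0]]]'

```

```text
clock: 37.3
tcp_pos: [0.5497, -0.1678, 0.1824]
eef_rot: [-3.114, 1.569, 2.297]
ft_force: [-0.8, -0.2, -2.6]
opening: 0.0261
```

```bash
python3 -m jog '[[[0.2,0,0,0,0,0],[0.12,0,0,0,0,0],[0,0,0,0,0,0]]]'

```

```text
clock: 37.67
tcp_pos: [0.5502, -0.1679, 0.1755]
eef_rot: [1.663, 1.569, 0.79]
ft_force: [0.8, 0.1, -2.3]
opening: 0.0255
```

Clean insertion; lower the last 5 mm until the guard touches.

```bash
python3 -m jog '[[[0.08,0,0,0,0,0],[0.06,0,0,0,0,0],[0,0,0,0,0,0]]]'

```

```text
clock: 38.05
tcp_pos: [0.5503, -0.1679, 0.1721]
eef_rot: [1.646, 1.569, 0.773]
ft_force: [0.3, -0.1, -2.8]
opening: 0.0258
```

```bash
python3 -m jog '[[[0.04,0,0,0,0,0],[0,0,0,0,0,0]]]'

```

```text
clock: 38.3
tcp_pos: [0.5503, -0.1679, 0.1711]
eef_rot: [1.613, 1.569, 0.74]
ft_force: [0.6, 0.5, -1.7]
opening: 0.0261
```

```bash
python3 -m jog '[[[0.03,0,0,0,0,0],[0,0,0,0,0,0]]]'
python3 -m jog '[[[0,0,0,0,0,0],[0,0,0,0,0,0],[0,0,0,0,0,0],[0,0,0,0,0,0],[0,0,0,0,0,0]]]' 1
python3 -m jog '[[[0,0,0,0,0,0],[0,0,0,0,0,0]]]'

```

```text
clock: 38.55
tcp_pos: [0.5503, -0.168, 0.1706]
eef_rot: [1.552, 1.569, 0.68]
ft_force: [-0.4, 0.4, 0.8]
opening: 0.0259
clock: 39.17
tcp_pos: [0.5503, -0.1679, 0.1704]
eef_rot: [1.581, 1.569, 0.708]
ft_force: [-0.1, -1.0, -0.1]
opening: 0.0728
clock: 39.42
tcp_pos: [0.5503, -0.1679, 0.1704]
eef_rot: [1.601, 1.569, 0.729]
ft_force: [-0.1, 0.2, 0.3]
opening: 0.0874
```

Retract up and away, then look.

```bash
python3 -m jog '[[[-0.5,0,0,0,0,0],[-1,0,0,0,0,0],[-1,0,0,0,0,0],[-1,0,0,0,0,0],[-1,0,0,0,0,0]]]'
python3 -m jog '[[[-0.5,-1,0,0,0,0],[0,-1,0,0,0,0],[0,-1,0,0,0,0],[0,-1,0,0,0,0],[0,-1,0,0,0,0]]]'
python3 -m jog '[[[0,-1,0.4,0,0,0],[0,-0.5,0.4,0,0,0],[0,0,0.4,0,0,0],[0,0,0.4,0,0,0],[0,0,0,0,0,0]]]'
python3 - <<'E'
from h import *
k=[]
for c in("scene","top"):
    im=cams.camera(c); cv2.imwrite(f"pics/end_{c}.png",im[:,:,::-1])
    for n in("rack_hole0","drift_grip","drift","cup_top","bore"): print(c,n,[(d["pixel"],round(d["conf"],2)) for d in landmark_of(c,n)][:1])
    for (x,y) in(((373,230),(255,225)) if c=="scene" else ((292,281),(398,265))):
        k.append(cv2.resize(im[y-35:y+35,x-35:x+35,::-1],None,fx=4,fy=4,interpolation=cv2.INTER_CUBIC))
cv2.imwrite("pics/end.png",np.vstack([np.hstack(k[:2]),np.hstack(k[2:])]))
E
```

```text
clock: 40.05
tcp_pos: [0.5501, -0.1682, 0.2847]
eef_rot: [1.287, 1.569, 0.415]
ft_force: [-0.6, -0.2, 0.7]
opening: 0.0876
clock: 40.67
tcp_pos: [0.4526, -0.2496, 0.2948]
eef_rot: [2.162, 1.57, 1.288]
ft_force: [-0.0, -0.1, 0.2]
opening: 0.0878
clock: 41.3
tcp_pos: [0.4521, -0.3032, 0.2948]
eef_rot: [1.717, 1.57, 0.845]
ft_force: [-0.0, -0.0, -0.6]
opening: 0.0879
scene rack_hole0 [([255.0, 228.3], 0.77)]
scene drift_grip [([250.6, 219.6], 0.73)]
scene drift [([254.3, 241.8], 0.86)]
scene cup_top [([374.3, 225.4], 0.92)]
scene bore [([372.3, 224.7], 0.85)]
top rack_hole0 [([396.2, 269.6], 0.9)]
top drift_grip [([403.0, 262.3], 0.61)]
top drift [([290.7, 280.8], 0.63)]
top cup_top [([292.7, 280.5], 0.57)]
top bore [([288.8, 279.8], 0.69)]
```

View pics/end.png

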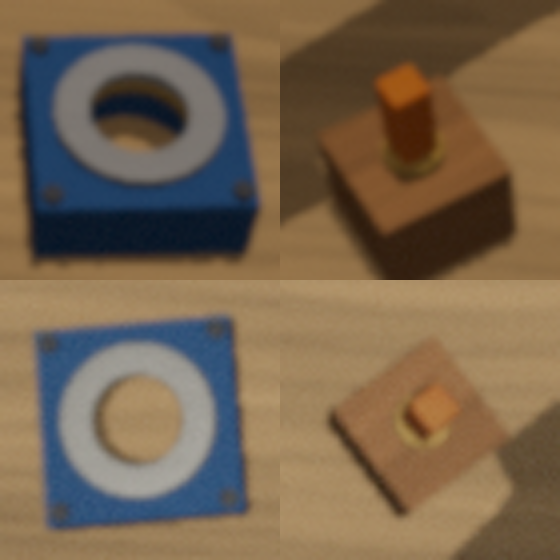

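View pics/end_scene.png

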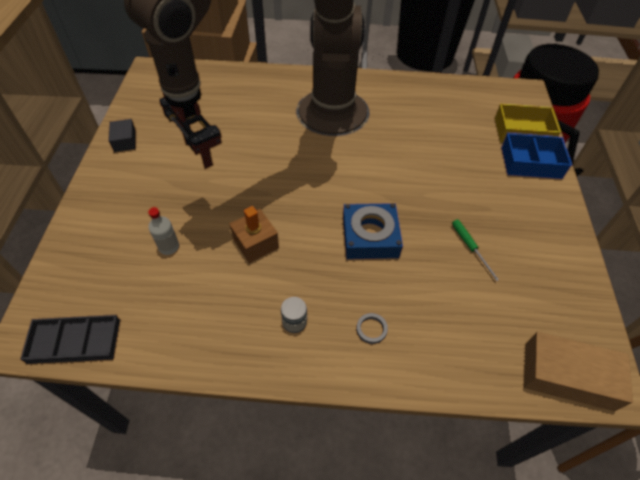

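The cup sits low and square, and the drift stands upright with its guard on the rack (handle at about pixel 251,220). The bystanders haven't moved and the arm is clear of everything.

```bash
python3 -c "
from bench import robot
print(robot.sign_off())"
```

```text
the job is handed in; nothing more can be done
None
```

I pressed the cup home with the drift, put the drift back in its rack, and handed the job in at about 41 s of the 72 s allowed. The sign-off gave no verdict.

**Pressing:** I worked around four spots on the flange, mostly on opposite sides in turn, in steps of roughly 0.5–2 mm. The cup sank at about 4–10 N net. The highest force in any reading I saw was about 26 N net, but I only read the force at the end of each short move.

**Seating by feel:** At the end all four spots stopped at the same height (TCP 0.2179–0.2183 m). There the force climbed steeply to 17–26 N with almost no further movement. I rechecked the first spot to seat and it held. That puts the flange about 2 mm above the housing face.

**Last pictures:** The cup lies flat, and the drift stands upright with its guard on the rack. The bystanders are where they were, and the gripper is clear of everything.

**Checks that disagreed:**
- The two cameras differed by about 3 mm in x. I went with positions close to the scene camera's, because it matched the robot's own readings of the drift tip.
- The early height probes did not fit a flat flange, by up to about 4 mm. I couldn't measure the cocking directly while pressing.
- In the last top picture the landmark network mistook the cup for the drift. I went by the pictures themselves.

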